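# Bring the amber ball over the light pad

### The job

The small wooden chest's top drawer was left open over the light pad after the stones were put away: push it fully shut first. Then lift the two-pocket tray by its upright handle, without letting the loose amber ball out of its pocket or upsetting the other things on the bench, and hold it level with the ball over the middle of the light pad, the tray about five centimetres above the pad and touching nothing but the gripper. Finish while still holding it there, still and level; do not put it down.

Things in the scene. Friction and masses are not known exactly. Their poses are not given: they have to be found in the camera images.
- chest: wooden two-drawer chest, fixed, 200 x 220 x 140 mm (x, y, z), origin at the centre of its underside, its own -x is the drawer front; front face 100 mm from the origin
- chest_drawer0 (a joint): how far the chest's top drawer is pulled out towards the chest's own -x, m; 0 = fully shut, at most 0.13; it slides with about 1 N of friction and stays where it is left
- chest_drawer0_handle (a point): middle of the top drawer's steel bar handle, which runs 110 mm along the chest's y, 35 mm in front of the drawer front and 103 mm above the bench; it moves with the drawer; the drawer's underside is 74 mm above the bench
- pad_top (a point): middle of the light pad's upper face; the pad is a fixed flat square, 130 x 130 x 12 mm, white face in an aluminium frame, on the bench just in front of the chest's drawers, about 130 mm from the chest's front face; the open drawer overhangs it
- tray: frosted white plastic tray 150 x 76 mm (its x, y), floor 5 mm thick, edge 10 mm high, 0.11 to 0.21 kg, origin at the centre of its underside, z up; upright handle plate in the middle, 30 mm along x, 12 mm thick along y, top 60 mm above the underside; a round pocket in each end, centres 46 mm from the middle along +x and -x, rims 3 mm above the floor, inner radius 14.5 mm
- tray_grip (a point): point in the tray's handle plate, 44 mm above the underside, on the middle: where to grip
- tray_pocket (a point): 46 mm along the tray's +x from its middle, 20 mm above its underside: where the ball's centre is when it sits in the middle of its pocket
- ball_center (a point): centre of the amber ball, 30 mm diameter, 18 g, lying loose in the pocket at the tray's +x end; it can roll about 5 mm each way and climbs the rim when the tray tips some 35 degrees
- loupe: black and steel folding loupe, 85 x 38 x 14 mm, lying beside the light pad; leave it alone
- mallet: hammer, 240 mm long, lying on the bench; leave it alone
- doming: steel doming block, 50 mm cube; leave it alone
- dish: brass dish, 90 mm across, 30 mm high; leave it alone
- jar: clear jar with white cap, 54 mm across, 70 mm high; leave it alone
- mandrel: steel ring mandrel, a tapered rod 160 mm long, lying; leave it alone
- burnisher: burnisher with a handle like a screwdriver's, 180 mm long, lying; leave it alone
There are look-alikes about, which are no part of the job. Leave any black look-alike of the tray alone.

How it is judged:
By the outcome, as a careful person would: the job done as asked, in the order asked, and still so for the second after the job is handed in, while the arm keeps its last pose, push and grip.
It also fails if it takes over 64 s, if anything falls off the work surface, if the arm or the gripper's body presses on something with over 40 N, if the wrist force passes 120 N, or if a joint passes its speed limit or range.

### The arm

A 6-joint arm with a two-finger parallel gripper is mounted at the origin on the work surface. World frame = base frame: x ahead of the robot, y to its left, z up, the work surface at z = 0. Lengths are in m, angles in rad, forces in N, time in s.
With the tool pointing down it reaches from about 0.325 to 0.775 m from the base axis. Payload 5.5 kg.
Tool frame: the origin (TCP) lies at the centre of the arm's flange, where the gripper is bolted on; the fingertips stand 173 mm ahead of it and the grasp point (between the pads) lies 155 mm ahead of it (env.tcp_to_grasp is the distance from the TCP to the grasp point, in m); z points along the fingers, y is the line along which they close (so a half turn about z gives the same grasp; the last joint's range is limited). The gripper opens to 85 mm and grips with 20 to 120 N. Pads are 22 mm wide; open, the fingers measure 114 mm over their backs; the gripper's body (76 mm by 85 mm) begins 54 mm behind the grasp point. The pads swing forward as they close: fully open they stand 13 mm farther back than shut.
Start: joints at [1.279, 0.091, 1.231, -0, 1.82, -0.057], TCP at [0.14, 0.584, 0.405] pointing down, gripper open.
Joint ranges: [-2.87, 2.87], [-0.86, 2.18], [0.17, 2.46], [-1.51, 4.65], [0.06, 2.69], [-2.65, 2.65]. Speed limits (rad/s): [2.57, 2.57, 3.01, 3.14, 3.14, 3.14].

### API

Orientations are given as a rotation vector (axis times angle).
In Python, from station import env gives the robot as it stands. The module is installed in compiled form; this text tells all that it offers.
- The arm moves only by the tool arm_command, never from a script. Its argument "increments" is a list of rows, each an object of numbers: "tx", "ty", "tz": the shift along the tool's x, y, z in cm; "ax", "ay", "az": the turn, a rotation vector about the tool's x, y, z in degrees; "hand": the finger opening in cm, from 0 to 8.54. In form: [{"tx": .., "ty": .., "tz": .., "ax": .., "ay": .., "az": .., "hand": ..}, ...]. A call has 1 to 10 rows; each row shifts and turns the commanded pose from where the row before left it, along the tool's axes as they then stand; what a row does not reach is not made up. A row lasts 1/10 s, in which the tool goes at most 50 mm and 8.59 degrees, less where a joint would pass 70% of its speed; a pose out of reach is approached as far as the arm can. A call is refused whole if a number of a shift passes 5 or a number of a turn 8.59, either way. A call with a gripper value outside its range is refused whole. The fingers move at their own pace and stop on an object; "grip_force" is the grip in N (left out, the last holds). Time passes only in rows, so rows that do not move let the fingers close. It gives the time, the measured TCP pose, the force, the opening and the grip force at its end, in the units of the state.
- env.get_obs(): the state, without advancing time (a new reading comes with each control period).
- env.camera(name): name is "scene" or "top"; returns a dict with "image" (384x512x3 uint8, blue, green, red), "fx", "fy", "cx", "cy" (pixels), "k1" (the pictures are not rectified: a ray, as slopes to the right and down, at radius r is drawn at 1 + k1 r^2 times it, then the intrinsics apply), "xyz" and "attitude" of the camera in the world. Camera axes: x right, y up, looking along -z (the intrinsics and any distortion apply to the point x, -y, -z); pixel columns grow to the right and rows downward; lengths in m; the calibration is good to about 2 mm. A picture is of the moment at which its call begins. There is no depth.
- env.sign_off(): hands the job in; it is judged then, once.
Trained networks look in a picture, given as the dict that the camera call returned (one of the last four; its "shot" number tells which), for a name from the list of things; names that differ only in an ending like _2 or _b are one class to them, and where a whole thing is asked for, a point or a joint stands for the part that bears it (a point fixed in the world has none). Each returns a list of dicts, best first, with "p" (0 to 1); they miss things now and then, are a little off and sometimes report something else, mostly with a low value. They report only what shows in the picture. A call takes as long as a camera call. They do not tell look-alikes from the thing itself.
- env.search_frame(picture, target): "xyz" ([x, y, z] in m, in world coordinates, good to about 4 mm: the middle of the surface that is visible of it).
- env.cut_out(picture, target): "mask" (384x512 bool, what is visible of it).
The state is a dict: "time_s": time; "q": joint angles; "dq": joint speeds; "joint_torque": joint torques, N m; "tcp_pos": TCP position; "eef_rot": TCP orientation; "contact_force": force on the tool from outside, world axes, zero at the start; "moment": the same for the moment, N m; "finger_gap": finger opening in m; "finger_force": force on a finger pad.
Only numpy, scipy, OpenCV 4.12 (cv2) and the standard library are available. Lean on these libraries where they do the work, as an engineer would, in place of code of your own. Each camera call takes 0.05 s, during which the arm holds its last target. There are 200 camera calls.

## Working session

There is one attempt and no reset: what is moved stays moved. The work goes in short steps, Python scripts to look and compute and a tool call to move; the robot and the scene stay as the last step left them, time stands still between calls to the robot, and variables do not carry over. Pictures are saved under pics/ and viewed, at most 10 in all, crops included, and the job is handed in when it is done.

Besides the shell and the picture viewer there is one more tool, called after ">>>" by a JSON object that holds its "api" and its "payload", one argument or row to a line. arm_command: Moves the arm, as the interface text tells. Its arguments: {"type":"object","properties":{"increments":{"type":"array"},"grip_force":{"type":"number"}},"required":["increments"]}

```bash
mkdir -p pics
cat > h.py <<'E'
import numpy as np, cv2
from scipy.spatial.transform import Rotation as R
from scipy.optimize import least_squares
from station import env
def rot(c):
    a=np.array(c["attitude"],float)
    if a.shape==(3,3): return a
    return R.from_rotvec(a).as_matrix() if a.size==3 else R.from_quat(a).as_matrix()
def proj(c,P):
    p=(np.atleast_2d(P)-np.array(c["xyz"]))@rot(c)
    s=np.c_[p[:,0]/-p[:,2],-p[:,1]/-p[:,2]]
    s=s*(1+c["k1"]*(s**2).sum(1,keepdims=True))
    return s*[c["fx"],c["fy"]]+[c["cx"],c["cy"]]
def onz(c,uv,z):
    d=(np.array(uv,float)-[c["cx"],c["cy"]])/[c["fx"],c["fy"]]
    s=d.copy()
    for _ in range(20): s=d/(1+c["k1"]*(s@s))
    r=rot(c)@np.array([s[0],-s[1],-1]); o=np.array(c["xyz"])
    return o+r*(z-o[2])/r[2]
def tri(cs,uvs):
    f=lambda X:np.concatenate([proj(c,X)[0]-u for c,u in zip(cs,uvs)])
    s=least_squares(f,onz(cs[0],uvs[0],0.03)); return s.x,np.abs(s.fun).max()
E
python3 - <<'E'
from h import *
print(env.get_obs())
for n in("scene","top"):
    c=env.camera(n); cv2.imwrite(f"pics/{n}0.png",c["image"])
    print(n,{k:v for k,v in c.items() if k!="image"})
    for t in ["chest","chest_drawer0","chest_drawer0_handle","pad_top","tray","tray_grip","tray_pocket","ball_center","loupe","mallet","doming","dish","jar","mandrel","burnisher"]:
        try:
            for d in env.search_frame(c,t)[:3]: print(t,round(d["p"],2),np.round(d["xyz"],3),np.round(proj(c,d["xyz"])[0]))
        except Exception as e: print(t,e)
E
```

```text
{'time_s': 0.0, 'q': array([ 1.27928986e+00,  9.18824248e-02,  1.23190655e+00, -4.59709715e-06,
        1.81979798e+00, -5.67062743e-02]), 'dq': array([-7.29467250e-04,  3.60462919e-04,  2.69899910e-05, -5.30434263e-04,
        2.28373380e-03, -4.19351236e-04]), 'joint_torque': array([-1.00310055e-03, -4.58731055e+01, -4.18022776e+01, -1.99540946e-04,
        1.14147560e-02, -4.38894872e-06]), 'tcp_pos': array([0.13961219, 0.58359126, 0.40352474]), 'eef_rot': array([-3.67938267e-01, -3.11962712e+00,  3.08615645e-03]), 'contact_force': array([-0.43580938,  0.62540696, -0.09082708]), 'moment': array([ 0.01936757, -0.01356481, -0.04535167]), 'finger_force': 0.0, 'finger_gap': 0.08565404625394768}
scene {'fx': 402.1963890009117, 'fy': 402.1963890009117, 'cx': 258.92447591225715, 'cy': 185.67792733138148, 'k1': -8.40415678107159e-05, 'xyz': array([1.09826221, 0.32406724, 0.98731456]), 'attitude': array([0.36540114, 0.58840028, 1.94333303]), 'shot': 1}
chest 0.85 [ 0.762 -0.121  0.14 ] [155. 209.]
chest_drawer0 0.76 [ 0.592 -0.151  0.095] [183. 165.]
chest_drawer0_handle 0.8 [ 0.591 -0.15 
[... 1411 characters left out ...]
04] [182. 276.]
tray 0.66 [0.516 0.206 0.003] [207. 207.]
tray_grip 0.9 [0.328 0.268 0.004] [182. 276.]
tray_grip 0.19 [0.354 0.023 0.019] [272. 267.]
tray_pocket 0.81 [0.516 0.207 0.006] [206. 207.]
tray_pocket 0.67 [0.328 0.271 0.004] [181. 275.]
ball_center 0.63 [0.541 0.16  0.03 ] [223. 197.]
loupe 0.53 [ 0.534 -0.32   0.009] [397. 202.]
mallet 0.87 [0.732 0.33  0.025] [164. 130.]
doming 0.68 [0.708 0.138 0.055] [231. 135.]
doming 0.57 [0.735 0.332 0.027] [163. 129.]
doming 0.33 [ 0.618 -0.153  0.08 ] [340. 166.]
dish 0.98 [0.394 0.468 0.017] [108. 250.]
jar 0.72 [0.631 0.447 0.073] [115. 160.]
mandrel 0.82 [ 0.335 -0.164  0.015] [342. 275.]
burnisher 0.62 [0.355 0.024 0.023] [272. 266.]
```

Run:
```python
import cv2
for n in("scene","top"):
    cv2.imwrite(f"pics/{n}0b.png",cv2.resize(cv2.imread(f"pics/{n}0.png"),(800,600),interpolation=2))
```

```text
(no output)
```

View pics/scene0b.png

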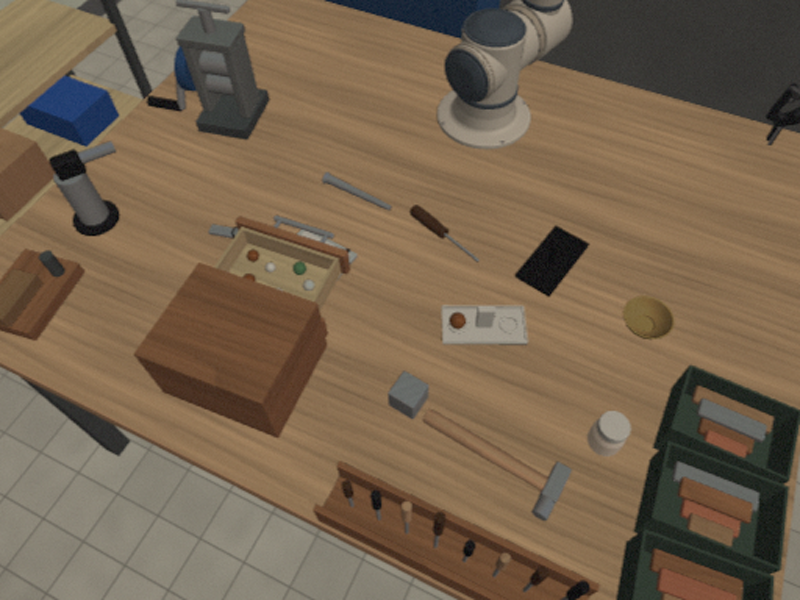

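View pics/top0b.png

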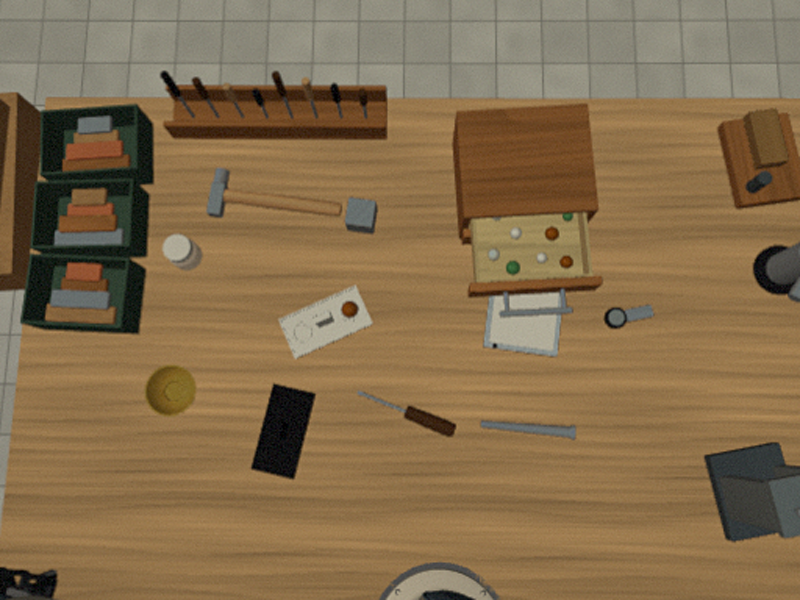

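Scene view: the white tray with the amber ball is at (483,325) in the enlarged picture, or (310,208) in raw pixels. The black look-alike is at (552,260), raw (353,167). The open drawer with its bar handle is at (303,228), over the white pad at (330,245). The top view agrees: tray (325,321), black one (283,431), bar (535,311), pad (523,325), loupe (628,316).

What could be taken for the tray: the white tray at raw (310,208) and the black plate at raw (353,167). I choose the white one with the ball. Next, one close crop of both views.

Run:
```python
import cv2,numpy as np
S=cv2.imread("pics/scene0.png");T=cv2.imread("pics/top0.png")
cr=lambda I,x,y,w,h:cv2.resize(I[y:y+h,x:x+w],(400,300),interpolation=2)
g=np.vstack([np.hstack([cr(S,276,184,72,54),cr(T,172,176,72,54)]),np.hstack([cr(S,130,125,120,90),cr(T,290,150,120,90)])])
cv2.imwrite("pics/crop0.png",g)
```

```text
(no output)
```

View pics/crop0.png

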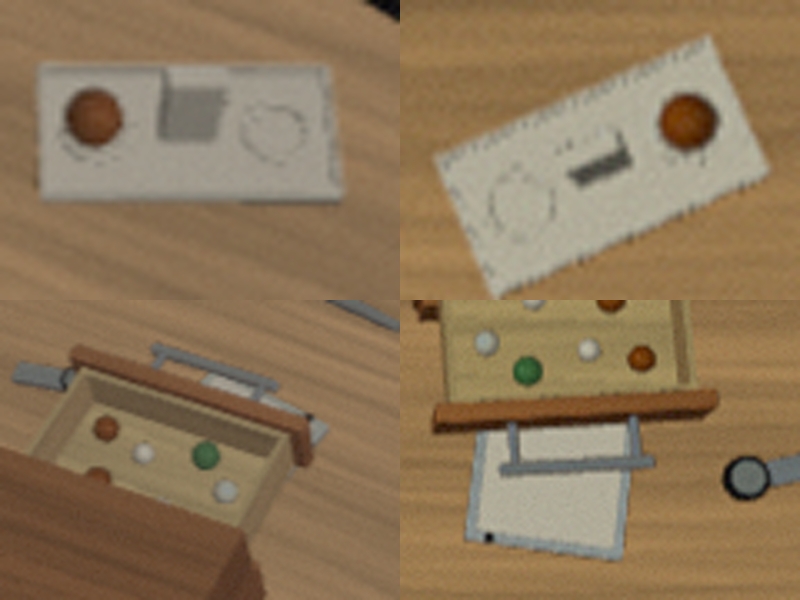

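The crop confirms the choice: a white frosted tray with the amber ball at its +x end and its handle plate at crop (195,77) scene and (594,151) top. The bar handle's ends are at crop (152,350)-(278,385) scene and (500,470)-(655,462) top.

```bash
cat > m1.py <<'E'
from h import *
S=env.camera("scene");T=env.camera("top")
s=lambda x,y:np.array([276+x/5.5556-.4,184+y/5.5556-.4]); t=lambda x,y:np.array([172+(x-400)/5.5556-.4,176+y/5.5556-.4])
s2=lambda x,y:np.array([130+x/3.3333-.35,125+(y-300)/3.3333-.35]); t2=lambda x,y:np.array([290+(x-400)/3.3333-.35,150+(y-300)/3.3333-.35])
def p(n,a,b):
    X,e=tri([S,T],[a,b]); print(n,np.round(X,4),round(e,2)); return X
p("c1",s(38,65),t(710,37));p("c2",s(328,65),t(498,297)) if 0 else None
# tray corners: ball end is +x
for n,a,b in [("ball-near",s(38,65),t(770,172)),("ball-far",s(40,200),t(710,37)),("empty-near",s(328,65),t(498,297)),("empty-far",s(343,200),t(435,155))]: p(n,a,b)
p("ball",s(93,117),t(688,122)); p("plate top",s(196,77),t(594,151))
a=p("bar L",s2(278,385),t2(502,470));b=p("bar R",s2(152,350),t2(653,462)); print("mid",(a+b)/2,np.linalg.norm(a-b),np.degrees(np.arctan2(*(b-a)[:2])))
for n,u in [("padBL",(467,540)),("padBR",(620,558)),("padTL",(480,432)),("padTR",(640,430))]: print(n,np.round(onz(T,t2(*u),.012),4))
for n,u in [("drw front L",(438,408)),("R",(716,394))]: print(n,np.round(onz(T,t2(*u),.13),4))
for c,n in((S,"s"),(T,"t")):
  for k in ("tray","ball_center"):
    for d in env.cut_out(c,k)[:2]:
        m=d["mask"]; print(n,k,d["p"],m.sum(),np.argwhere(m).mean(0)[::-1])
E
python3 m1.py
```

```text
c1 [0.5688 0.1397 0.0983] 1.03
ball-near [0.5171 0.1182 0.0096] 0.1
ball-far [0.5865 0.1498 0.0042] 0.03
empty-near [0.4536 0.2527 0.0087] 0.47
empty-far [0.5246 0.2864 0.0076] 0.22
ball [0.5403 0.1583 0.0209] 0.05
plate top [0.5195 0.2007 0.0577] 0.25
bar L [ 0.5198 -0.0968  0.1058] 0.29
bar R [ 0.5282 -0.2144  0.1008] 0.22
mid [ 0.52399114 -0.15558335  0.10332249] 0.11805631550527376 175.882216579353
padBL [ 0.4767 -0.0788  0.012 ]
padBR [ 0.463  -0.2033  0.012 ]
padTL [ 0.5669 -0.0905  0.012 ]
padTR [ 0.5695 -0.2228  0.012 ]
drw front L [ 0.5634 -0.0468  0.13  ]
R [ 0.5757 -0.2569  0.13  ]
s tray 0.72 1077 [352.0909935  166.55710306]
s tray 0.62 1184 [310.48817568 207.64527027]
s ball_center 0.41 584 [388.92808219 277.05479452]
t tray 0.89 1456 [207.06799451 206.49313187]
t tray 0.58 1597 [181.06449593 276.10081403]
```

>>> {"api": "arm_command", "payload": {
  "increments": [
    {"az": -8.5, "hand": 0},
    {"az": -8.5},
    {"tx": -2, "ty": -1},
    {"tx": -4, "ty": -2},
    {"tx": -4, "ty": -3},
    {"tx": -4, "ty": -4},
    {"tx": -4, "ty": -3},
    {"tx": -4, "ty": -3},
    {"tx": -3, "ty": -4},
    {"tx": -2.5, "ty": -4.4}
  ],
  "grip_force": 40
}}

```text
$.increments[0]: bad value
```

>>> {"api": "arm_command", "payload": {
  "increments": [
    {"ty": -5},
    {"ty": -5},
    {"ty": -5},
    {"ty": -5},
    {"ty": -5},
    {"ty": -5},
    {"ty": -5},
    {"ty": -5},
    {"ty": -4},
    {"ty": -3}
  ]
}}

```text
$.increments[0]: bad value
```

```bash
cat >> h.py <<'E'
def go(P,yaw):
    "shift in tool axes (cm) and turn (deg) to TCP P, tool down, tool y at world yaw (deg)"
    o=env.get_obs(); r=R.from_rotvec(o["eef_rot"]); y=np.radians(yaw)
    Y=np.array([np.cos(y),np.sin(y),0]); Z=np.array([0,0,-1.]); X=np.cross(Y,Z)
    G=R.from_matrix(np.c_[X,Y,Z])
    print("t",round(o["time_s"],2),"tcp",np.round(o["tcp_pos"],4),"F",np.round(o["contact_force"],1),"gap",round(o["finger_gap"],4),"yaw",round(np.degrees(np.arctan2(*r.as_matrix()[1::-1,1])),2))
    print("shift now-axes",np.round(r.inv().apply(np.array(P)-o["tcp_pos"])*100,2)," goal-axes",np.round(G.inv().apply(np.array(P)-o["tcp_pos"])*100,2)," turn",np.round(np.degrees((r.inv()*G).as_rotvec()),2))
E
python3 -c "
from h import *
go([.464,-.159,.258],93.7)"
```

```text
t 1.9 tcp [0.1396 0.5835 0.4047] F [-0.6 -0.   0.5] gap 0.0851 yaw 76.55
shift now-axes [-48.83 -64.67  14.67]  goal-axes [-27.58 -76.19  14.67]  turn [ -0.    -0.   -17.15]
```

The call was refused, probably because every row needs all the keys.

>>> {"api": "arm_command", "payload": {
  "increments": [
    {"tx": 0, "ty": 0, "tz": 0, "ax": 0, "ay": 0, "az": -8.5, "hand": 0},
    {"tx": 0, "ty": 0, "tz": 0, "ax": 0, "ay": 0, "az": -8.5, "hand": 0},
    {"tx": -2, "ty": -1, "tz": 0, "ax": 0, "ay": 0, "az": 0, "hand": 0},
    {"tx": -4, "ty": -2, "tz": 0, "ax": 0, "ay": 0, "az": 0, "hand": 0},
    {"tx": -4, "ty": -3, "tz": 0, "ax": 0, "ay": 0, "az": 0, "hand": 0},
    {"tx": -4, "ty": -3, "tz": 0, "ax": 0, "ay": 0, "az": 0, "hand": 0},
    {"tx": -4, "ty": -3, "tz": 0, "ax": 0, "ay": 0, "az": 0, "hand": 0},
    {"tx": -4, "ty": -3, "tz": 0, "ax": 0, "ay": 0, "az": 0, "hand": 0},
    {"tx": -3, "ty": -4, "tz": 0, "ax": 0, "ay": 0, "az": 0, "hand": 0},
    {"tx": -2.5, "ty": -4, "tz": 0, "ax": 0, "ay": 0, "az": 0, "hand": 0}
  ],
  "grip_force": 40
}}

```text
time_s: 2.9
tcp_pos: [0.4299, 0.3693, 0.4043]
eef_rot: [0.097, -3.14, 0.001]
contact_force: [0.1, 0.2, 0.5]
finger_gap: 0.0003
finger_force: 0.0
```

>>> {"api": "arm_command", "payload": {
  "increments": [
    {"tx": 0, "ty": -5, "tz": 0, "ax": 0, "ay": 0, "az": 0, "hand": 0},
    {"tx": 0, "ty": -5, "tz": 0, "ax": 0, "ay": 0, "az": 0, "hand": 0},
    {"tx": 0, "ty": -5, "tz": 0, "ax": 0, "ay": 0, "az": 0, "hand": 0},
    {"tx": 0, "ty": -5, "tz": 0, "ax": 0, "ay": 0, "az": 0, "hand": 0},
    {"tx": 0, "ty": -5, "tz": 0, "ax": 0, "ay": 0, "az": 0, "hand": 0},
    {"tx": 0, "ty": -5, "tz": 0, "ax": 0, "ay": 0, "az": 0, "hand": 0},
    {"tx": 0, "ty": -5, "tz": 0, "ax": 0, "ay": 0, "az": 0, "hand": 0},
    {"tx": 0, "ty": -5, "tz": 0, "ax": 0, "ay": 0, "az": 0, "hand": 0},
    {"tx": 0, "ty": -5, "tz": 0, "ax": 0, "ay": 0, "az": 0, "hand": 0},
    {"tx": 0, "ty": -4, "tz": 0, "ax": 0, "ay": 0, "az": 0, "hand": 0}
  ]
}}

```text
time_s: 3.9
tcp_pos: [0.4581, -0.1206, 0.4049]
eef_rot: [-0.095, 3.139, -0.001]
contact_force: [0.9, -0.2, -0.1]
finger_gap: 0.0
finger_force: 0.0
```

```bash
python3 -c "
from h import *
go([.464,-.159,.258],93.7)"
```

```text
t 3.9 tcp [ 0.4581 -0.1206  0.4049] F [ 0.9 -0.2 -0.1] gap 0.0 yaw 93.47
shift now-axes [-0.35 -3.86 14.69]  goal-axes [-0.34 -3.87 14.69]  turn [-0.04  0.04 -0.23]
```

>>> {"api": "arm_command", "payload": {
  "increments": [
    {"tx": 0, "ty": -2.9, "tz": 2, "ax": 0, "ay": 0, "az": 0, "hand": 0},
    {"tx": 0, "ty": -1, "tz": 4, "ax": 0, "ay": 0, "az": 0, "hand": 0},
    {"tx": 0, "ty": 0, "tz": 4, "ax": 0, "ay": 0, "az": 0, "hand": 0},
    {"tx": 0, "ty": 0, "tz": 3, "ax": 0, "ay": 0, "az": 0, "hand": 0},
    {"tx": 0, "ty": 0, "tz": 1.7, "ax": 0, "ay": 0, "az": 0, "hand": 0},
    {"tx": 0, "ty": 0, "tz": 0, "ax": 0, "ay": 0, "az": 0, "hand": 0},
    {"tx": -1.5, "ty": 0, "tz": 0, "ax": 0, "ay": 0, "az": 0, "hand": 0},
    {"tx": -1.5, "ty": 0, "tz": 0, "ax": 0, "ay": 0, "az": 0, "hand": 0},
    {"tx": -1, "ty": 0, "tz": 0, "ax": 0, "ay": 0, "az": 0, "hand": 0},
    {"tx": -1, "ty": 0, "tz": 0, "ax": 0, "ay": 0, "az": 0, "hand": 0}
  ]
}}

```text
time_s: 4.9
tcp_pos: [0.5116, -0.1539, 0.2589]
eef_rot: [-0.097, 3.139, -0.001]
contact_force: [0.5, -1.5, 0.1]
finger_gap: 0.0001
finger_force: 0.0
```

```bash
python3 -c "
from h import *
go([.61,-.149,.258],93.7)"
```

```text
t 4.9 tcp [ 0.5116 -0.1539  0.2589] F [ 0.5 -1.5  0.1] gap 0.0001 yaw 93.56
shift now-axes [-9.85 -0.12  0.1 ]  goal-axes [-9.85 -0.15  0.09]  turn [-0.04  0.05 -0.14]
```

>>> {"api": "arm_command", "payload": {
  "increments": [
    {"tx": -1, "ty": 0, "tz": 0, "ax": 0, "ay": 0, "az": 0, "hand": 0},
    {"tx": -1, "ty": 0, "tz": 0, "ax": 0, "ay": 0, "az": 0, "hand": 0},
    {"tx": -1, "ty": 0, "tz": 0, "ax": 0, "ay": 0, "az": 0, "hand": 0},
    {"tx": -1, "ty": 0, "tz": 0, "ax": 0, "ay": 0, "az": 0, "hand": 0},
    {"tx": -1, "ty": 0, "tz": 0, "ax": 0, "ay": 0, "az": 0, "hand": 0},
    {"tx": -1, "ty": 0, "tz": 0, "ax": 0, "ay": 0, "az": 0, "hand": 0},
    {"tx": -1, "ty": 0, "tz": 0, "ax": 0, "ay": 0, "az": 0, "hand": 0},
    {"tx": -0.8, "ty": 0, "tz": 0, "ax": 0, "ay": 0, "az": 0, "hand": 0}
  ]
}}

```text
time_s: 5.7
tcp_pos: [0.5897, -0.1489, 0.2575]
eef_rot: [0.097, -3.14, -0.0]
contact_force: [-0.9, 0.1, 0.8]
finger_gap: -0.0003
finger_force: 0.7
```

>>> {"api": "arm_command", "payload": {
  "increments": [
    {"tx": -0.4, "ty": 0, "tz": 0, "ax": 0, "ay": 0, "az": 0, "hand": 0},
    {"tx": -0.4, "ty": 0, "tz": 0, "ax": 0, "ay": 0, "az": 0, "hand": 0}
  ]
}}

```text
time_s: 5.9
tcp_pos: [0.5971, -0.1485, 0.2574]
eef_rot: [0.097, -3.14, -0.0]
contact_force: [-0.8, -0.2, 0.1]
finger_gap: -0.0003
finger_force: 0.6
```

Run:
```python
from h import *
go([.63,-.149,.258],93.7)
cs=[env.camera(n) for n in("scene","top")]
cr=lambda I,x,y,w,h:cv2.resize(I[y:y+h,x:x+w],(400,300),interpolation=2)
cv2.imwrite("pics/push1.png",np.hstack([cr(cs[0]["image"],130,110,120,90),cr(cs[1]["image"],290,130,120,90)]))
```

```text
t 5.9 tcp [ 0.5971 -0.1485  0.2574] F [-0.8 -0.2  0.1] gap -0.0003 yaw 93.56
shift now-axes [-3.28 -0.26 -0.06]  goal-axes [-3.28 -0.26 -0.06]  turn [ 0.01 -0.03 -0.14]
```

View pics/push1.png

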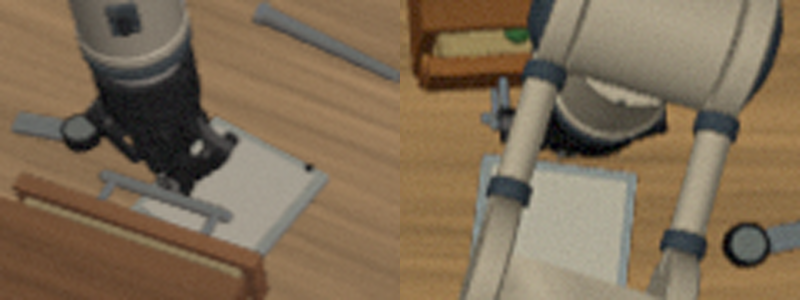

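The drawer follows: the fingers are on the bar at (170,185), and about 2 cm is still open at (145,230). I'll go on in small steps.

>>> {"api": "arm_command", "payload": {
  "increments": [
    {"tx": -0.5, "ty": 0, "tz": 0, "ax": 0, "ay": 0, "az": 0, "hand": 0},
    {"tx": -0.4, "ty": 0, "tz": 0, "ax": 0, "ay": 0, "az": 0, "hand": 0},
    {"tx": -0.3, "ty": 0, "tz": 0, "ax": 0, "ay": 0, "az": 0, "hand": 0},
    {"tx": -0.2, "ty": 0, "tz": 0, "ax": 0, "ay": 0, "az": 0, "hand": 0}
  ]
}}

```text
time_s: 6.4
tcp_pos: [0.611, -0.1477, 0.2576]
eef_rot: [0.097, -3.14, 0.0]
contact_force: [-0.9, -0.5, -0.3]
finger_gap: 0.0
finger_force: 0.6
```

>>> {"api": "arm_command", "payload": {
  "increments": [
    {"tx": -0.2, "ty": 0, "tz": 0, "ax": 0, "ay": 0, "az": 0, "hand": 0},
    {"tx": -0.2, "ty": 0, "tz": 0, "ax": 0, "ay": 0, "az": 0, "hand": 0}
  ]
}}

```text
time_s: 6.6
tcp_pos: [0.6148, -0.1474, 0.2576]
eef_rot: [0.097, -3.14, -0.0]
contact_force: [-0.5, -1.1, -1.5]
finger_gap: 0.0002
finger_force: 0.5
```

>>> {"api": "arm_command", "payload": {
  "increments": [
    {"tx": -0.2, "ty": 0, "tz": 0, "ax": 0, "ay": 0, "az": 0, "hand": 0},
    {"tx": -0.2, "ty": 0, "tz": 0, "ax": 0, "ay": 0, "az": 0, "hand": 0}
  ]
}}

```text
time_s: 6.8
tcp_pos: [0.6173, -0.1474, 0.2575]
eef_rot: [0.096, -3.133, -0.001]
contact_force: [-18.7, -0.9, 6.6]
finger_gap: 0.0
finger_force: 9.4
```

Run:
```python
from h import *
go([.63,-.149,.258],93.7)
cs=[env.camera(n) for n in("scene","top")]
cr=lambda I,x,y,w,h:cv2.resize(I[y:y+h,x:x+w],(400,300),interpolation=2)
cv2.imwrite("pics/push2.png",np.hstack([cr(cs[0]["image"],130,110,120,90),cr(cs[1]["image"],290,110,120,90)]))
```

```text
t 6.8 tcp [ 0.6173 -0.1474  0.2575] F [-18.7  -0.9   6.6] gap 0.0 yaw 93.52
shift now-axes [-1.26 -0.23 -0.06]  goal-axes [-1.26 -0.24 -0.05]  turn [ 0.03 -0.41 -0.18]
```

View pics/push2.png

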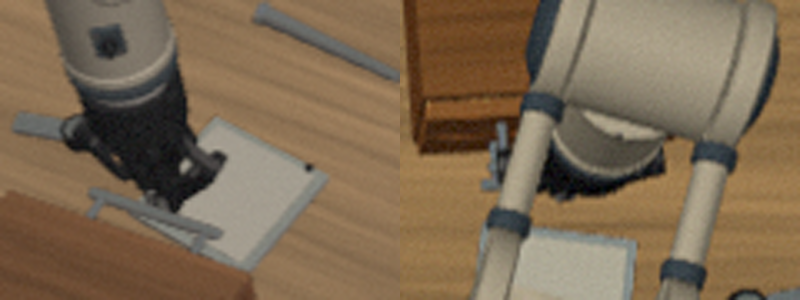

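The force stopped at 19 N and the picture shows the drawer front flush with the chest. The drawer is shut, so I back off, rise and look at the pad.

>>> {"api": "arm_command", "payload": {
  "increments": [
    {"tx": 1, "ty": 0, "tz": 0, "ax": 0, "ay": 0, "az": 0, "hand": 0},
    {"tx": 3, "ty": 0, "tz": 0, "ax": 0, "ay": 0, "az": 0, "hand": 0},
    {"tx": 4, "ty": 0, "tz": -3, "ax": 0, "ay": 0, "az": 0, "hand": 2},
    {"tx": 2, "ty": 4, "tz": -4, "ax": 0, "ay": 0, "az": 0, "hand": 4},
    {"tx": 0, "ty": 5, "tz": -2, "ax": 0, "ay": 0, "az": 0, "hand": 6},
    {"tx": 0, "ty": 5, "tz": 0, "ax": 0, "ay": 0, "az": 0, "hand": 6},
    {"tx": 0, "ty": 5, "tz": 0, "ax": 0, "ay": 0, "az": 0, "hand": 6},
    {"tx": 0, "ty": 5, "tz": 0, "ax": 0, "ay": 0, "az": 0, "hand": 6},
    {"tx": 0, "ty": 5, "tz": 0, "ax": 0, "ay": 0, "az": 0, "hand": 6},
    {"tx": 0, "ty": 4, "tz": 0, "ax": 0, "ay": 0, "az": 0, "hand": 6}
  ]
}}

```text
time_s: 7.9
tcp_pos: [0.5017, 0.1685, 0.3402]
eef_rot: [-0.099, 3.138, 0.002]
contact_force: [-0.1, -0.3, -0.4]
finger_gap: 0.0602
finger_force: 0.0
```

>>> {"api": "arm_command", "payload": {
  "increments": [
    {"tx": 0, "ty": 0, "tz": 0, "ax": 0, "ay": 0, "az": 8.5, "hand": 6},
    {"tx": 0, "ty": 0, "tz": 0, "ax": 0, "ay": 0, "az": 8.5, "hand": 6},
    {"tx": 0, "ty": 0, "tz": 0, "ax": 0, "ay": 0, "az": 8.5, "hand": 6},
    {"tx": 0, "ty": 0, "tz": 0, "ax": 0, "ay": 0, "az": 8.5, "hand": 6},
    {"tx": 0, "ty": 0, "tz": 0, "ax": 0, "ay": 0, "az": 8.5, "hand": 6},
    {"tx": 0, "ty": 0, "tz": 0, "ax": 0, "ay": 0, "az": 8.5, "hand": 6},
    {"tx": 0, "ty": 0, "tz": 0, "ax": 0, "ay": 0, "az": 8.5, "hand": 6},
    {"tx": 0, "ty": 0, "tz": 0, "ax": 0, "ay": 0, "az": 8.5, "hand": 6}
  ]
}}

```text
time_s: 8.7
tcp_pos: [0.5024, 0.166, 0.34]
eef_rot: [1.683, 2.652, 0.002]
contact_force: [1.4, 0.7, 0.5]
finger_gap: 0.0599
finger_force: 0.0
```

Run:
```python
from h import *
go([.5200,.2012,.29],24.7)
cs=[env.camera(n) for n in("scene","top")]
for n,c in zip("st",cs): cv2.imwrite(f"pics/raw_{n}1.png",c["image"])
cr=lambda I,x,y,w,h:cv2.resize(I[y:y+h,x:x+w],(400,300),interpolation=2)
cv2.imwrite("pics/pad1.png",np.vstack([np.hstack([cr(cs[0]["image"],130,110,120,90),cr(cs[1]["image"],290,140,120,90)]),np.hstack([cr(cs[0]["image"],258,170,112,84),cr(cs[1]["image"],150,160,112,84)])]))
```

```text
t 8.7 tcp [0.5024 0.166  0.34  ] F [1.4 0.7 0.5] gap 0.0599 yaw 25.2
shift now-axes [2.44 3.08 5.  ]  goal-axes [2.46 3.07 5.  ]  turn [0.1 0.  0.5]
```

View pics/pad1.png

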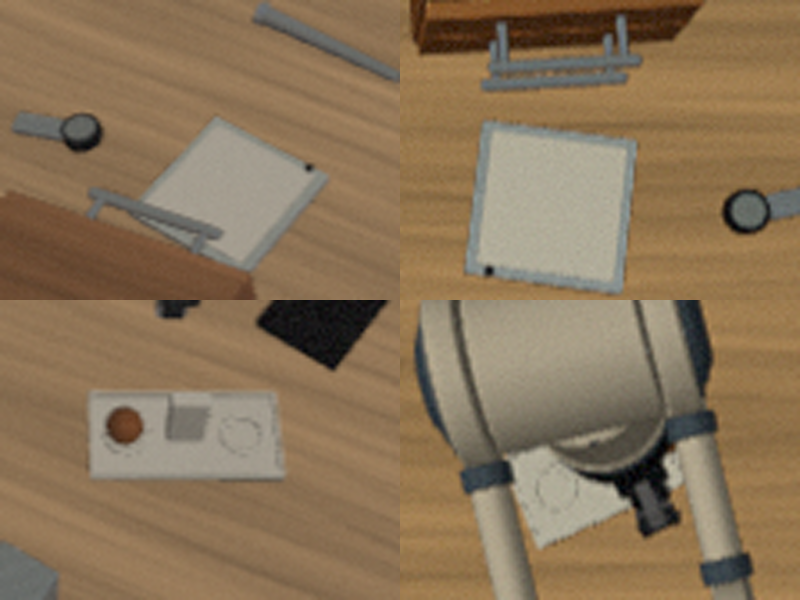

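The drawer is shut: its front is flush and the two bars line up. The pad's corners in the top crop are (485,122), (637,142), (622,293) and (467,273). The tray is undisturbed with the ball in its pocket, and the gripper is clear of it.

Run:
```python
from h import *
S=env.camera("scene");T=env.camera("top")
s2=lambda x,y:np.array([130+x/3.3333-.35,110+y/3.3333-.35]); t2=lambda x,y:np.array([290+(x-400)/3.3333-.35,140+y/3.3333-.35])
P=np.array([onz(T,t2(*u),.012) for u in [(485,122),(637,142),(622,293),(467,273)]])
print(np.round(P,4),P.mean(0),np.linalg.norm(np.roll(P,1,0)-P,axis=1))
for n,a,b in [("BL",(328,178),(467,273)),("BR",(216,117),(622,293)),("TL",(252,270),(485,122)),("barL",(222,235),(488,67)),("barR",(90,190),(640,60))]: 
    X,e=tri([S,T],[s2(*a),t2(*b)]);print(n,np.round(X,4),round(e,2))
go([.5200,.2012,.29],24.7)
```

```text
[[ 0.6037 -0.0951  0.012 ]
 [ 0.5875 -0.2208  0.012 ]
 [ 0.4617 -0.2049  0.012 ]
 [ 0.477  -0.0788  0.012 ]] [ 0.53247195 -0.14990051  0.012     ] [0.12777091 0.12679372 0.12685804 0.12703358]
BL [ 0.4777 -0.0791  0.0044] 0.16
BR [ 0.4619 -0.2053  0.0093] 0.04
TL [ 0.6013 -0.0913  0.0158] 1.37
barL [ 0.6275 -0.0877  0.1058] 0.13
barR [ 0.6343 -0.2067  0.1058] 0.25
t 8.9 tcp [0.5024 0.166  0.3399] F [-0.1  0.2 -0. ] gap 0.06 yaw 25.78
shift now-axes [2.41 3.11 4.99]  goal-axes [2.46 3.07 4.99]  turn [0.06 0.   1.08]
```

>>> {"api": "arm_command", "payload": {
  "increments": [
    {"tx": 1, "ty": 1.2, "tz": 0, "ax": 0, "ay": 0, "az": 0.5, "hand": 6},
    {"tx": 1.4, "ty": 1.9, "tz": 2, "ax": 0, "ay": 0, "az": 0, "hand": 6},
    {"tx": 0, "ty": 0, "tz": 3, "ax": 0, "ay": 0, "az": 0, "hand": 6},
    {"tx": 0, "ty": 0, "tz": 0, "ax": 0, "ay": 0, "az": 0, "hand": 6}
  ]
}}

```text
time_s: 9.3
tcp_pos: [0.5194, 0.201, 0.2847]
eef_rot: [-1.679, -2.649, 0.01]
contact_force: [-0.5, 0.3, -0.1]
finger_gap: 0.0599
finger_force: 0.0
```

Run:
```python
from h import *
go([.5200,.2012,.199],24.7)
```

```text
t 9.3 tcp [0.5194 0.201  0.2847] F [-0.5  0.3 -0.1] gap 0.0599 yaw 25.26
shift now-axes [-0.02  0.13  8.57]  goal-axes [-0.01  0.06  8.57]  turn [-0.46 -0.06  0.56]
```

>>> {"api": "arm_command", "payload": {
  "increments": [
    {"tx": 0, "ty": 0, "tz": 2, "ax": 0, "ay": 0, "az": 0.5, "hand": 6},
    {"tx": 0, "ty": 0, "tz": 3, "ax": 0, "ay": 0, "az": 0, "hand": 6},
    {"tx": 0, "ty": 0, "tz": 2, "ax": 0, "ay": 0, "az": 0, "hand": 6},
    {"tx": 0, "ty": 0, "tz": 1, "ax": 0, "ay": 0, "az": 0, "hand": 6},
    {"tx": 0, "ty": 0, "tz": 0.5, "ax": 0, "ay": 0, "az": 0, "hand": 6},
    {"tx": 0, "ty": 0, "tz": 0, "ax": 0, "ay": 0, "az": 0, "hand": 6},
    {"tx": 0, "ty": 0, "tz": 0, "ax": 0, "ay": 0, "az": 0, "hand": 6}
  ]
}}

```text
time_s: 10.0
tcp_pos: [0.5207, 0.201, 0.2062]
eef_rot: [1.697, 2.642, 0.003]
contact_force: [-0.4, 0.7, -0.0]
finger_gap: 0.0597
finger_force: 0.0
```

Run:
```python
from h import *
go([.5200,.2012,.199],24.7)
c=env.camera("scene"); print(np.round(proj(c,[[.5195,.2007,.06]])))
cv2.imwrite("pics/grip1.png",cv2.resize(c["image"][160:250,250:370],(800,600),interpolation=2))
```

```text
t 10.0 tcp [0.5207 0.201  0.2062] F [-0.4  0.7 -0. ] gap 0.0597 yaw 24.56
shift now-axes [ 0.05 -0.06  0.72]  goal-axes [ 0.05 -0.06  0.72]  turn [ 0.13  0.01 -0.14]
[[311. 197.]]
```

View pics/grip1.png

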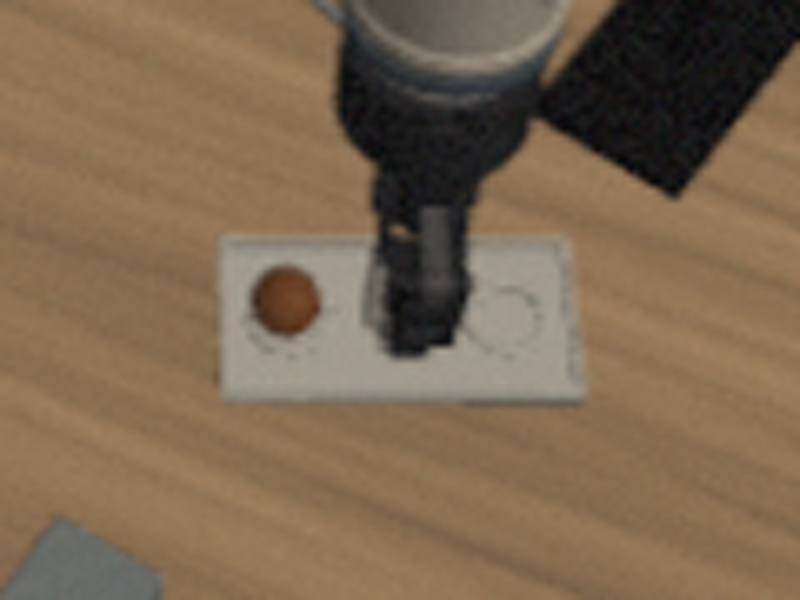

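Run:
```python
from h import *
c=env.camera("scene"); o=env.get_obs()
C=np.array([.5204,.2015,0]); a=np.radians(-65.2); X=np.array([np.cos(a),np.sin(a),0]);Y=np.array([-X[1],X[0],0])
q=lambda P:np.round((proj(c,P)[0]+.4-[250,160])*6.667)
for sx in(15,-15):
  for sy in(6,-6): print("plate",sx,sy,q(C+X*sx/1e3+Y*sy/1e3+[0,0,.06]),q(C+X*sx/1e3+Y*sy/1e3+[0,0,.006]))
rot_=R.from_rotvec(o["eef_rot"]).as_matrix(); print(rot_[:,1],Y)
for k in(.03,.044):
  for sx in(11,-11):
    for z in (.165,.12): print("finger y",k,"x",sx,"z",z,q(o["tcp_pos"]+rot_[:,1]*k*np.sign(rot_[:,1]@Y)+X*sx/1e3+[0,0,-z]))
```

```text
plate 15 6 [372. 264.] [361. 331.]
plate 15 -6 [371. 239.] [359. 307.]
plate -15 6 [447. 264.] [432. 331.]
plate -15 -6 [444. 239.] [430. 307.]
[0.90954373 0.41560195 0.00228381] [0.90777748 0.41945208 0.        ]
finger y 0.03 x 11 z 0.165 [380. 339.]
finger y 0.03 x 11 z 0.12 [390. 282.]
finger y 0.03 x -11 z 0.165 [434. 339.]
finger y 0.03 x -11 z 0.12 [447. 282.]
finger y 0.044 x 11 z 0.165 [382. 369.]
finger y 0.044 x 11 z 0.12 [392. 312.]
finger y 0.044 x -11 z 0.165 [436. 369.]
finger y 0.044 x -11 z 0.12 [449. 312.]
```

The projections match, so the plate is centred between the fingers. Descend and close.

>>> {"api": "arm_command", "payload": {
  "increments": [
    {"tx": 0, "ty": 0, "tz": 0.5, "ax": 0, "ay": 0, "az": 0, "hand": 6},
    {"tx": 0, "ty": 0, "tz": 0.2, "ax": 0, "ay": 0, "az": 0, "hand": 4},
    {"tx": 0, "ty": 0, "tz": 0, "ax": 0, "ay": 0, "az": 0, "hand": 2.5},
    {"tx": 0, "ty": 0, "tz": 0, "ax": 0, "ay": 0, "az": 0, "hand": 2},
    {"tx": 0, "ty": 0, "tz": 0, "ax": 0, "ay": 0, "az": 0, "hand": 1.6},
    {"tx": 0, "ty": 0, "tz": 0, "ax": 0, "ay": 0, "az": 0, "hand": 1.2},
    {"tx": 0, "ty": 0, "tz": 0, "ax": 0, "ay": 0, "az": 0, "hand": 0.8},
    {"tx": 0, "ty": 0, "tz": 0, "ax": 0, "ay": 0, "az": 0, "hand": 0.4},
    {"tx": 0, "ty": 0, "tz": 0, "ax": 0, "ay": 0, "az": 0, "hand": 0},
    {"tx": 0, "ty": 0, "tz": 0, "ax": 0, "ay": 0, "az": 0, "hand": 0}
  ],
  "grip_force": 50
}}

```text
time_s: 11.1
tcp_pos: [0.5204, 0.2009, 0.1979]
eef_rot: [1.698, 2.643, 0.001]
contact_force: [1.3, 0.5, 1.8]
finger_gap: 0.0116
finger_force: 49.5
```

Run:
```python
from h import *
go([.5200,.2012,.199],24.7)
```

```text
t 11.1 tcp [0.5204 0.2009 0.1979] F [1.3 0.5 1.8] gap 0.0116 yaw 24.55
shift now-axes [ 0.04 -0.02 -0.11]  goal-axes [ 0.04 -0.02 -0.11]  turn [ 0.04  0.   -0.15]
```

>>> {"api": "arm_command", "payload": {
  "increments": [
    {"tx": 0, "ty": 0, "tz": -0.3, "ax": 0, "ay": 0, "az": 0, "hand": 0},
    {"tx": 0, "ty": 0, "tz": -0.6, "ax": 0, "ay": 0, "az": 0, "hand": 0},
    {"tx": 0, "ty": 0, "tz": -0.9, "ax": 0, "ay": 0, "az": 0, "hand": 0},
    {"tx": 0, "ty": 0, "tz": -1.2, "ax": 0, "ay": 0, "az": 0, "hand": 0},
    {"tx": 0, "ty": 0, "tz": -1.2, "ax": 0, "ay": 0, "az": 0, "hand": 0},
    {"tx": 0, "ty": 0, "tz": -0.9, "ax": 0, "ay": 0, "az": 0, "hand": 0},
    {"tx": 0, "ty": 0, "tz": -0.6, "ax": 0, "ay": 0, "az": 0, "hand": 0},
    {"tx": 0, "ty": 0, "tz": -0.4, "ax": 0, "ay": 0, "az": 0, "hand": 0},
    {"tx": 0, "ty": 0, "tz": 0, "ax": 0, "ay": 0, "az": 0, "hand": 0}
  ]
}}

```text
time_s: 12.0
tcp_pos: [0.5204, 0.2009, 0.2592]
eef_rot: [1.698, 2.642, 0.001]
contact_force: [0.2, 0.0, -1.4]
finger_gap: 0.0119
finger_force: 49.1
```

Run:
```python
from h import *
a=np.radians(-65.3); P=np.array([.5325,-.1499])-.046*np.array([np.cos(a),np.sin(a)]); print(P)
go([*P,.260],24.7)
c=env.camera("scene"); cv2.imwrite("pics/lift.png",cv2.resize(c["image"][130:250,240:400],(800,600),interpolation=2))
```

```text
[ 0.51327811 -0.10810862]
t 12.0 tcp [0.5204 0.2009 0.2592] F [ 0.2  0.  -1.4] gap 0.0119 yaw 24.54
shift now-axes [-27.81 -13.48  -0.09]  goal-axes [-27.78 -13.56  -0.08]  turn [ 0.05  0.01 -0.16]
```

View pics/lift.png

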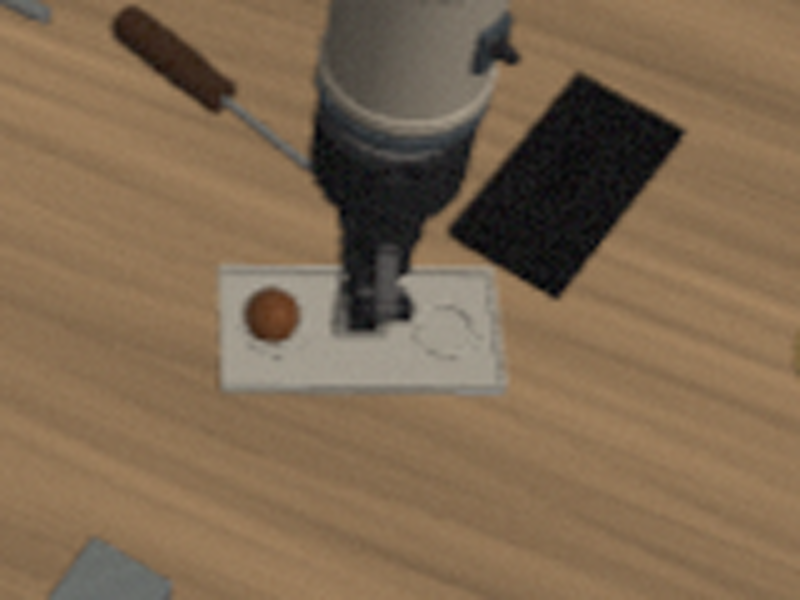

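The tray hangs level and the ball is in its pocket at (270,315). I carry it over with gentle ramps.

>>> {"api": "arm_command", "payload": {
  "increments": [
    {"tx": -0.3, "ty": -0.15, "tz": 0, "ax": 0, "ay": 0, "az": 0, "hand": 0},
    {"tx": -0.6, "ty": -0.3, "tz": 0, "ax": 0, "ay": 0, "az": 0, "hand": 0},
    {"tx": -0.9, "ty": -0.45, "tz": 0, "ax": 0, "ay": 0, "az": 0, "hand": 0},
    {"tx": -1.2, "ty": -0.6, "tz": 0, "ax": 0, "ay": 0, "az": 0, "hand": 0},
    {"tx": -1.5, "ty": -0.75, "tz": 0, "ax": 0, "ay": 0, "az": 0, "hand": 0},
    {"tx": -1.8, "ty": -0.9, "tz": 0, "ax": 0, "ay": 0, "az": 0, "hand": 0},
    {"tx": -2, "ty": -1, "tz": 0, "ax": 0, "ay": 0, "az": 0, "hand": 0},
    {"tx": -2, "ty": -1, "tz": 0, "ax": 0, "ay": 0, "az": 0, "hand": 0},
    {"tx": -2, "ty": -1, "tz": 0, "ax": 0, "ay": 0, "az": 0, "hand": 0},
    {"tx": -2, "ty": -1, "tz": 0, "ax": 0, "ay": 0, "az": 0, "hand": 0}
  ]
}}

```text
time_s: 13.05
tcp_pos: [0.5142, 0.039, 0.2587]
eef_rot: [1.699, 2.642, -0.0]
contact_force: [-0.1, 0.9, -1.1]
finger_gap: 0.0115
finger_force: 49.1
```

>>> {"api": "arm_command", "payload": {
  "increments": [
    {"tx": -2, "ty": -1, "tz": 0, "ax": 0, "ay": 0, "az": 0, "hand": 0},
    {"tx": -2, "ty": -1, "tz": 0, "ax": 0, "ay": 0, "az": 0, "hand": 0},
    {"tx": -2, "ty": -1, "tz": 0, "ax": 0, "ay": 0, "az": 0, "hand": 0},
    {"tx": -2, "ty": -1, "tz": 0, "ax": 0, "ay": 0, "az": 0, "hand": 0},
    {"tx": -1.7, "ty": -0.8, "tz": 0, "ax": 0, "ay": 0, "az": 0, "hand": 0},
    {"tx": -1.4, "ty": -0.6, "tz": 0, "ax": 0, "ay": 0, "az": 0, "hand": 0},
    {"tx": -1.1, "ty": -0.4, "tz": 0, "ax": 0, "ay": 0, "az": 0, "hand": 0},
    {"tx": -0.8, "ty": -0.3, "tz": 0, "ax": 0, "ay": 0, "az": 0, "hand": 0},
    {"tx": -0.5, "ty": -0.2, "tz": 0, "ax": 0, "ay": 0, "az": 0, "hand": 0},
    {"tx": 0, "ty": 0, "tz": 0, "ax": 0, "ay": 0, "az": 0, "hand": 0}
  ]
}}

```text
time_s: 14.05
tcp_pos: [0.5135, -0.1082, 0.2585]
eef_rot: [-1.699, -2.642, 0.0]
contact_force: [1.2, -0.2, -1.4]
finger_gap: 0.0116
finger_force: 49.1
```

Run:
```python
from h import *
go([.5133,-.1081,.260],24.7)
cs=[env.camera(n) for n in("scene","top")]
cr=lambda I,x,y,w,h:cv2.resize(I[y:y+h,x:x+w],(400,300),interpolation=2)
cv2.imwrite("pics/over.png",np.hstack([cr(cs[0]["image"],140,95,120,90),cr(cs[1]["image"],290,140,120,90)]))
for c in cs:
  for k in("tray","ball_center"):
    for d in env.search_frame(c,k)[:2]: print(c["shot"],k,round(d["p"],2),np.round(d["xyz"],3),np.round(proj(c,d["xyz"])[0]))
print([np.round(proj(c,[.5325,-.1499,.082])[0],1) for c in cs])
```

```text
t 14.05 tcp [ 0.5135 -0.1082  0.2585] F [ 1.2 -0.2 -1.4] gap 0.0116 yaw 24.52
shift now-axes [ 0.02 -0.01 -0.15]  goal-axes [ 0.02 -0.01 -0.15]  turn [-0.01 -0.   -0.18]
16 tray 0.82 [0.34  0.269 0.01 ] [352. 168.]
16 tray 0.8 [ 0.519 -0.092  0.067] [216. 159.]
16 ball_center 0.58 [ 0.54  -0.151  0.087] [193. 153.]
17 tray 0.84 [0.329 0.266 0.004] [182. 275.]
17 tray 0.81 [ 0.497 -0.089  0.064] [315. 212.]
[array([195.1, 152.3]), array([339.3, 197.5])]
```

View pics/over.png

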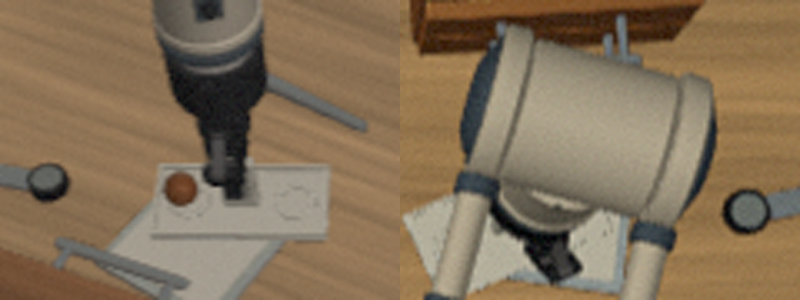

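The tray is over the pad with the ball in its pocket at crop (180,189), and it touches nothing. I refine with the ball's colour centroid.

Run:
```python
from h import *
c=env.camera("scene"); I=c["image"].astype(int); m=np.zeros(I.shape[:2],bool); m[140:165,182:206]=True
m&=(I[...,2]-I[...,0]>50); p=np.argwhere(m).mean(0)[::-1]; print(m.sum(),p,onz(c,p,.0806))
```

```text
188 [190.         146.55851064] [ 0.51954025 -0.17486373  0.0806    ]
```

Run:
```python
from h import *
c=env.camera("scene"); h=cv2.cvtColor(c["image"],cv2.COLOR_BGR2HSV); m=np.zeros(h.shape[:2],bool); m[142:162,184:204]=True
m&=(h[...,1]>150); p=np.argwhere(m).mean(0)[::-1]; print(m.sum(),p,onz(c,p,.0806))
```

```text
57 [194.05263158 151.47368421] [ 0.53024115 -0.15506418  0.0806    ]
```

>>> {"api": "arm_command", "payload": {
  "increments": [
    {"tx": 0.1, "ty": 0.1, "tz": -0.05, "ax": 0, "ay": 0, "az": 0, "hand": 0},
    {"tx": 0.13, "ty": 0.1, "tz": -0.1, "ax": 0, "ay": 0, "az": 0, "hand": 0},
    {"tx": 0, "ty": 0, "tz": 0, "ax": 0, "ay": 0, "az": 0, "hand": 0},
    {"tx": 0, "ty": 0, "tz": 0, "ax": 0, "ay": 0, "az": 0, "hand": 0},
    {"tx": 0, "ty": 0, "tz": 0, "ax": 0, "ay": 0, "az": 0, "hand": 0},
    {"tx": 0, "ty": 0, "tz": 0, "ax": 0, "ay": 0, "az": 0, "hand": 0},
    {"tx": 0, "ty": 0, "tz": 0, "ax": 0, "ay": 0, "az": 0, "hand": 0},
    {"tx": 0, "ty": 0, "tz": 0, "ax": 0, "ay": 0, "az": 0, "hand": 0},
    {"tx": 0, "ty": 0, "tz": 0, "ax": 0, "ay": 0, "az": 0, "hand": 0},
    {"tx": 0, "ty": 0, "tz": 0, "ax": 0, "ay": 0, "az": 0, "hand": 0}
  ]
}}

```text
time_s: 15.45
tcp_pos: [0.5143, -0.105, 0.2601]
eef_rot: [-1.698, -2.643, 0.0]
contact_force: [0.1, 0.1, -2.1]
finger_gap: 0.0112
finger_force: 49.1
```

Run:
```python
from h import *
go([.5143,-.1053,.260],24.7); print(np.abs(env.get_obs()["dq"]).max())
c=env.camera("scene"); h=cv2.cvtColor(c["image"],cv2.COLOR_BGR2HSV); m=np.zeros(h.shape[:2],bool); m[142:162,184:204]=True
m&=(h[...,1]>150); p=np.argwhere(m).mean(0)[::-1]; print(m.sum(),p,onz(c,p,.082))
print(env.sign_off())
```

```text
t 15.45 tcp [ 0.5143 -0.105   0.2601] F [ 0.1  0.1 -2.1] gap 0.0112 yaw 24.55
shift now-axes [-0.03 -0.01  0.01]  goal-axes [-0.03 -0.01  0.01]  turn [-0.   -0.   -0.15]
0.006049151448543726
56 [194.53571429 151.82142857] [ 0.53162949 -0.15242881  0.082     ]
the job is handed in; nothing more can be done
None
```

I pushed the drawer shut, then lifted the tray with the ball in its pocket; I handed the job in at about 15.5 s with the tray held still and level about 5 cm above the pad, and the ball within about 3 mm of the pad's middle by my measurement.

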